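Find the gouge case whose lid holds and put the gouge away in it

ROBOT

A 6-joint arm with a two-finger parallel gripper is mounted at the origin on the work surface. World frame = base frame: x ahead of the robot, y to its left, z up, the work surface at z = 0. Lengths are in m, angles in rad, forces in N, time in s.
With the tool pointing down it reaches from about 0.275 to 0.725 m from the base axis. Payload 5.6 kg.
Tool frame: the origin (TCP) lies between the finger pads; the fingertips stand 11 mm ahead of it and the grasp point (between the pads) lies 8 mm behind it; z points along the fingers, y is the line along which they close (so a half turn about z gives the same grasp; the last joint's range is limited). The gripper opens to 85 mm and grips with 20 to 120 N. Pads are 22 mm wide; open, the fingers measure 114 mm over their backs; the gripper's body (76 mm by 85 mm) begins 54 mm behind the grasp point. The pads swing forward as they close: fully open they stand 13 mm farther back than shut.
Start: joints at [1.613, 0.255, 0.108, 0, -1.424, -0.285], TCP at [0.132, 0.534, 0.211] pointing down, gripper open.
Joint ranges: [-2.95, 2.95], [-1.21, 1.97], [-1.09, 1.5], [-2.87, 1.71], [-2.94, -0.07], [-3.05, 3.05]. Speed limits (rad/s): [2.57, 2.57, 3.14, 3.14, 3.14, 3.14].

INTERFACE

Orientations are given as [roll, pitch, yaw] about the fixed x, y, z axes, in that order (R = Rz(yaw) Ry(pitch) Rx(roll)).
In Python, from plant import arm gives the robot as it stands.
- The arm moves only by the tool drive_tool, never from a script. Its argument "steps" is a list of rows, each a list of 3 entries, a list of its own where there are three numbers: the shift along the world's x, y, z in m, then the turn about the world's z in rad, then the opening, from 0 (shut) to 1 (fully open). A call has 1 to 20 rows; each row is the pose to reach, as a shift and turn from the pose commanded when the call began; what a row does not reach only later rows make up. A row lasts 1/8 s, in which the tool goes at most 62.5 mm and 10.7 degrees, less where a joint would pass 70% of its speed; a pose out of reach is approached as far as the arm can. A call with a gripper value outside its range is refused whole. The fingers move at their own pace and stop on an object; "squeeze" is the grip in N (left out, the last holds). Time passes only in rows, so rows that repeat a pose let the fingers close. It gives the time, the measured TCP pose, the force, the opening and the grip force at its end, in the units of the state.
- arm.get_state(): the state, without advancing time (a new reading comes with each control period).
- arm.get_image(name): name is "scene" or "top" or "wrist"; returns (picture, depth): 480x640x3 uint8, red, green, blue; 480x640 float32, m along the optical axis (not along the pixel's ray), 0 where there is no reading.
- arm.camera_params(name): a dict with "fx", "fy", "cx", "cy" (pixels), "pose" (4x4, takes a point from camera to world coordinates). Camera axes: x right, y up, looking along -z (the intrinsics and any distortion apply to the point x, -y, -z); pixel columns grow to the right and rows downward; lengths in m; the calibration is good to about 2 mm. A picture is of the moment at which its call begins: read the wrist's pose just before it. camera_params takes no time and is no camera call; for the wrist camera it gives the pose at the moment of the call.
- arm.job_done(): hands the job in; it is judged then, once.
The state is a dict: "clock": time; "joint_positions": joint angles; "joint_vel": joint speeds; "tau": joint torques, N m; "tool_pos": TCP position; "tool_rot": TCP orientation; "wrist_force": force on the tool from outside, world axes, zero at the start; "wrist_torque": the same for the moment, N m; "width": finger opening in m; "finger_force": force on a finger pad.
Only numpy, scipy, OpenCV 4.12 (cv2) and the standard library are available. Lean on these libraries where they do the work, as an engineer would, in place of code of your own. Each camera call takes 0.05 s, during which the arm holds its last target. There are 200 camera calls.

TASK

Of the two gouge cases on the carver's bench only one has a hinge still stiff enough to hold its lid. Find out which by lifting a lid by its pull to about 70 degrees, short of its stop, and letting go of it; then lay the red-handled gouge gently (not dropped) flat on the floor of the front compartment of the case that holds, lengthwise and roughly in the middle. Leave that lid standing open at about that angle and the other case shut, and do not disturb the other things on the bench.

Things in the scene. Friction and masses are not known exactly. Their poses are not given: they have to be found in the camera images.
- case_a: Gouge case a: low open wooden case with a hinged lid, fixed on the bench; the two look alike. Outside 180 (x) x 220 (y) x 55 mm high without lid, walls 6 mm. Origin under its middle; x from its front to its hinged rear side (away from the robot), y left, z up. The rear compartment is filled with a whetstone and a carton.
- case_a_slot (a point): Centre of the floor (blue felt, 6 mm above the bench) of case a's FRONT compartment, 43.5 mm in front of the case's middle; axes as the case's. The compartment is 81 mm (x) by 208 mm (y); a partition, top 46 mm above the bench, closes it towards the rear.
- lid_a (a joint): Angle of lid a, rad: 0 shut, grows as it is lifted; stop at 1.5. Pale panel 180 x 222 x 8 mm, 0.2 kg, with a brass pull on its front edge. One of the two hinges (not told which) has 0.4 N m of friction: its lid stays where it is left and takes about 3 N at the pull to lift. The other is loose: its lid falls shut within 1 s from any angle.
- lid_a_pull (a point): Grip point on lid a's pull; moves with the lid. The pull: flat bar 24 mm wide (y), 10 mm thick, sticking 40 mm forward from the middle of the lid's front edge; this point is 26 mm out from the edge, 206 mm from the hinge line, 59 mm above the bench when shut. Pinched along y, the lid pivots between the fingers. Axes: the lid's; as the case's when shut.
- lid_a_hinge (a point): Middle of lid a's hinge line, along the case's y, 55 mm above the bench at the top rear edge. The lid opens by turning positively about +y; with the lid shut the pull's grip point is 206 mm in -x and 4 mm up from here.
- case_b: Gouge case b: low open wooden case with a hinged lid, fixed on the bench; the two look alike. Outside 180 (x) x 220 (y) x 55 mm high without lid, walls 6 mm. Origin under its middle; x from its front to its hinged rear side (away from the robot), y left, z up. The rear compartment is filled with a whetstone and a carton.
- case_b_slot (a point): Centre of the floor (blue felt, 6 mm above the bench) of case b's FRONT compartment, 43.5 mm in front of the case's middle; axes as the case's. The compartment is 81 mm (x) by 208 mm (y); a partition, top 46 mm above the bench, closes it towards the rear.
- lid_b (a joint): Angle of lid b, rad: 0 shut, grows as it is lifted; stop at 1.5. Pale panel 180 x 222 x 8 mm, 0.2 kg, with a brass pull on its front edge. One of the two hinges (not told which) has 0.4 N m of friction: its lid stays where it is left and takes about 3 N at the pull to lift. The other is loose: its lid falls shut within 1 s from any angle.
- lid_b_pull (a point): Grip point on lid b's pull; moves with the lid. The pull: flat bar 24 mm wide (y), 10 mm thick, sticking 40 mm forward from the middle of the lid's front edge; this point is 26 mm out from the edge, 206 mm from the hinge line, 59 mm above the bench when shut. Pinched along y, the lid pivots between the fingers. Axes: the lid's; as the case's when shut.
- lid_b_hinge (a point): Middle of lid b's hinge line, along the case's y, 55 mm above the bench at the top rear edge. The lid opens by turning positively about +y; with the lid shut the pull's grip point is 206 mm in -x and 4 mm up from here.
- gouge_mid (a point): Middle of the carving gouge, half-way along and up. 150 mm long, 0.09 kg: red flat-sided handle 24 mm wide, 22 mm high, from 75 mm behind this point to 30 mm ahead, then a steel blade (13 x 4 mm) to 75 mm ahead. x points to the blade's tip, z up. It lies flat on the bench, this point 11 mm above it, and is gripped here across the 24 mm.
- spray: Bystander: clear spray bottle with black trigger head, 68 mm across, 191 mm tall; origin under its centre
- glue: Bystander: yellow jar with white cap, 60 mm across, 90 mm tall; origin under its centre
- tape: Bystander: ring-shaped roll of yellow tape lying flat, 100 mm across, 24 mm high; origin under its centre
- offcut: Bystander: block of pale wood, 70 x 50 x 35 mm; origin under its centre
- mallet: Bystander: mallet lying on the bench, about 250 mm long; origin under its middle
- brush: Bystander: brush lying on the bench, about 200 mm long; origin under its middle
- mask_blank: Bystander: half-carved wooden mask lying face up, about 165 mm across and 90 mm high; origin under its centre
There are look-alikes about, which are no part of the job. There is more than one size of the part that bears gouge_mid; the job needs the largest.

How it is judged:
On the way, in this order (a step that is already met when the one before it is completed fails the run):
1. the lid that holds (whichever it is) has been lifted to 55 to 82 degrees and stands there still and untouched for a second (((value of joint lid_a between 0.96 and 1.43 rad and contact force between each of the arm, the fingers and lid_a below 0.1 N and velocity of joint lid_a between -0.03 and 0.03 rad/s) or (value of joint lid_b between 0.96 and 1.43 rad and contact force between each of the arm, the fingers and lid_b below 0.1 N and velocity of joint lid_b between -0.03 and 0.03 rad/s))), for 1 s.
2. the gouge lies on the floor of the front compartment of the case whose lid stands open (((value of joint lid_a above 0.96 rad and x of gouge_mid in the frame of case_a_slot between -0.034 and 0.034 m and y of gouge_mid in the frame of case_a_slot between -0.04 and 0.04 m and z of gouge_mid in the frame of case_a_slot between 0.004 and 0.018 m) or (value of joint lid_b above 0.96 rad and x of gouge_mid in the frame of case_b_slot between -0.034 and 0.034 m and y of gouge_mid in the frame of case_b_slot between -0.04 and 0.04 m and z of gouge_mid in the frame of case_b_slot between 0.004 and 0.018 m))), for 0.2 s.
At the end, for the whole second after the job is handed in: The lid that holds stands untouched at 55 to 82 degrees (0.96 to 1.43 rad); the gouge lies released and at rest on the floor of that case's front compartment, its middle within 34 mm (front to back) and 40 mm (lengthwise) of the compartment's middle; the other lid is shut (below 0.06 rad) (((value of joint lid_a between 0.96 and 1.43 rad and contact force between each of the arm, the fingers and lid_a below 0.1 N and x of gouge_mid in the frame of case_a_slot between -0.034 and 0.034 m and y of gouge_mid in the frame of case_a_slot between -0.04 and 0.04 m and z of gouge_mid in the frame of case_a_slot between 0.004 and 0.018 m and value of joint lid_b below 0.06 rad and velocity of joint lid_a between -0.03 and 0.03 rad/s and linear speed of gouge below 0.02 m/s and contact force between the fingers and gouge below 0.1 N) or (value of joint lid_b between 0.96 and 1.43 rad and contact force between each of the arm, the fingers and lid_b below 0.1 N and x of gouge_mid in the frame of case_b_slot between -0.034 and 0.034 m and y of gouge_mid in the frame of case_b_slot between -0.04 and 0.04 m and z of gouge_mid in the frame of case_b_slot between 0.004 and 0.018 m and value of joint lid_a below 0.06 rad and velocity of joint lid_b between -0.03 and 0.03 rad/s and linear speed of gouge below 0.02 m/s and contact force between the fingers and gouge below 0.1 N))).
It fails at once if the gouge is dropped (falls free faster than 0.7 m/s) (linear speed of gouge above 0.7 m/s and contact force between the fingers and gouge below 0.1 N).
It fails at once if a bystander is moved by more than 30 mm (distance of any of spray, glue, tape, offcut, mallet, brush, mask_blank from where it was at the start of the episode above 0.03 m).
It also fails if it takes over 72 s, if anything falls off the work surface, if the arm or the gripper's body presses on something with over 40 N, if the wrist force passes 120 N, or if a joint passes its speed limit or range.

## Working session

There is one attempt and no reset: what is moved stays moved. The work goes in short steps, Python scripts to look and compute and a tool call to move; the robot and the scene stay as the last step left them, time stands still between calls to the robot, and variables do not carry over. Pictures are saved under pics/ and viewed, at most 13 in all, crops included, and the job is handed in when it is done.

Besides the shell and the picture viewer there is one more tool, called after ">>>" by a JSON object that holds its "name" and its "arguments". drive_tool: Moves the arm, as the interface text tells. Its arguments: {"type":"object","properties":{"steps":{"type":"array","items":{"type":"array"}},"squeeze":{"type":"number"}},"required":["steps"]}

```bash
mkdir -p pics && cat > h.py <<'E'
import numpy as np, cv2
from plant import arm
def grab(n):
    p=arm.camera_params(n); im,d=arm.get_image(n); return im,d,p
def pts(d,p):
    v,u=np.mgrid[:480,:640]
    X=np.stack([(u-p['cx'])/p['fx']*d,-(v-p['cy'])/p['fy']*d,-d],-1)
    T=np.array(p['pose']); return X@T[:3,:3].T+T[:3,3]
def save(n,im): cv2.imwrite('pics/'+n,im[:,:,::-1])
E
python3 - <<'E'
from h import *
for n in('top','scene'):
    im,d,p=grab(n); save(n+'0.png',im); np.savez(n+'0.npz',im=im,d=d,P=pts(d,p))
    print(n,{k:np.round(v,3).tolist() if k=='pose' else v for k,v in p.items()})
print(arm.get_state())
E
```

```text
top {'fx': 478.64070767341116, 'fy': 478.64070767341116, 'cx': 309.3993914505256, 'cy': 252.7432748246186, 'pose': [[-0.013, 0.998, -0.065, 0.491], [-1.0, -0.014, -0.003, 0.012], [-0.004, 0.064, 0.998, 1.309], [0.0, 0.0, 0.0, 1.0]]}
scene {'fx': 435.6478115520194, 'fy': 435.6478115520194, 'cx': 316.34649560424157, 'cy': 240.9678638918819, 'pose': [[-0.519, -0.573, 0.635, 1.505], [0.854, -0.331, 0.4, 0.579], [-0.019, 0.75, 0.661, 1.011], [0.0, 0.0, 0.0, 1.0]]}
{'clock': 0.1, 'joint_positions': array([ 1.61260751e+00,  2.55663651e-01,  1.07130572e-01, -4.12787313e-04,
       -1.42390078e+00, -2.84616601e-01]), 'joint_vel': array([ 0.00136694, -0.00130293,  0.00367712,  0.00231643, -0.00163322,
        0.00122732]), 'tau': array([-2.18626468e-03, -3.87603593e+01,  2.38476133e+01,  5.37805125e+00,
       -3.81069258e-03,  1.71628940e-06]), 'tool_pos': array([0.13206303, 0.53341626, 0.21029911]), 'tool_rot': array([ 3.13990636e+00, -6.79872062e-05, -2.42866115e-01]), 'wrist_force': array([0.91657404, 0.06818056, 0.16675943]), 'wrist_torque': array([ 0.01851105, -0.01217084, -0.03783746]), 'finger_force': 0.0, 'width': 0.08553050715807531}
```

View pics/top0.png

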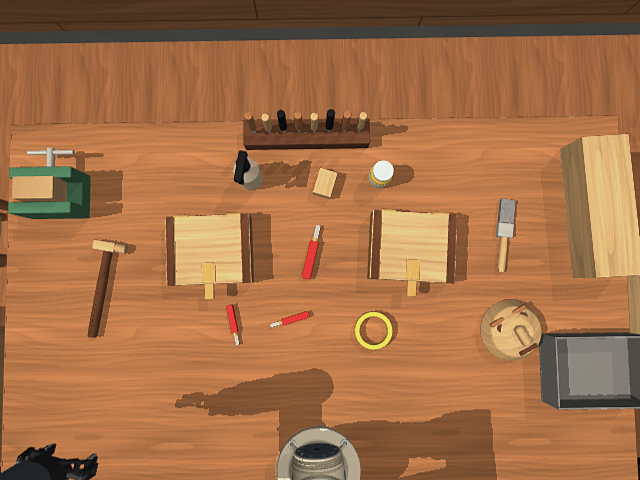

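View pics/scene0.png

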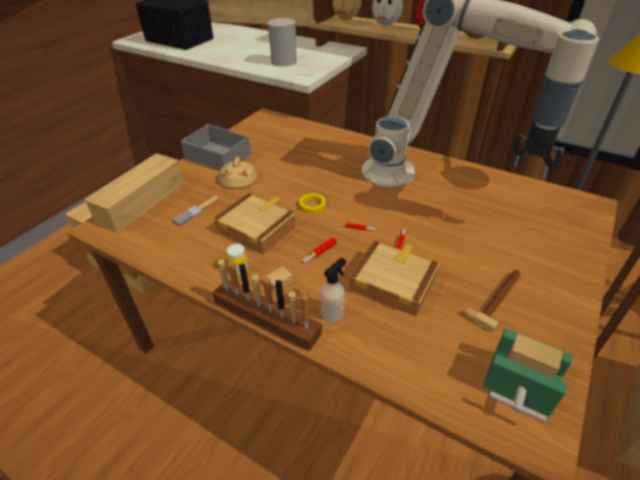

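The top view shows three red-handled candidates: (312,252), the longest; (234,325), small; and (291,320), small. I choose (312,252). The cases are at (209,250) with its pull at (209,285), and at (413,247) with its pull at (413,280). The spray bottle stands behind the left case at (246,170).

```bash
python3 - <<'E'
from h import *
z=np.load('top0.npz');im,P=z['im'],z['P'];d=z['d']
hsv=cv2.cvtColor(im,cv2.COLOR_RGB2HSV)
H,S,V=hsv[...,0].astype(int),hsv[...,1],hsv[...,2]
red=((H<4)|(H>174))&(S>190)&(V>110)
n,l,st,c=cv2.connectedComponentsWithStats(red.astype(np.uint8))
for i in range(1,n):
    if st[i,4]>40:
        q=P[l==i]; r=cv2.minAreaRect(q[:,:2].astype(np.float32)*1000)
        print('red',c[i].round(),st[i,4],np.round(r[0]),np.round(r[1]),r[2],'z',np.median(q[:,2]).round(3))
print('bench z',np.median(P[380:400,500:530,2]),P[250,345],P[330,290])
for u0,u1 in((150,275),(355,475)):
    for nm,zz in(('lid',(.05,.075)),):
        m=np.zeros(d.shape,bool); m[195:310,u0:u1]=1
        m&=(P[...,2]>zz[0])&(P[...,2]<zz[1])
        q=P[m]; pts_=q[:,:2].astype(np.float32)*1000
        mm=m.astype(np.uint8); lid=cv2.morphologyEx(mm,cv2.MORPH_OPEN,np.ones((25,25)))>0
        r=cv2.minAreaRect(P[lid][:,:2].astype(np.float32)*1000)
        pu=m&~cv2.dilate(lid.astype(np.uint8),np.ones((5,5))).astype(bool)
        n,l,st,c=cv2.connectedComponentsWithStats(pu.astype(np.uint8)); i=1+np.argmax(st[1:,4])
        rp=cv2.minAreaRect(P[l==i][:,:2].astype(np.float32)*1000)
        print(nm,r,'z',np.median(P[lid][:,2]),'pull',c[i],rp,'z',np.median(P[l==i][:,2]))
        print(np.round(cv2.boxPoints(r)).tolist())
for nm,(u0,u1,v0,v1) in dict(spray=(225,265,140,192),tape=(350,400,305,355),glue=(365,398,158,190),offcut=(312,342,165,200)).items():
    q=P[v0:v1,u0:u1].reshape(-1,3); q=q[q[:,2]>.015]; print(nm,q.min(0).round(3),q.max(0).round(3))
save('gcrop.png',cv2.resize(im[200:360,200:360],(640,640),interpolation=cv2.INTER_CUBIC)[:600])
E
```

```text
red [310. 259.] 318 [550.  16.] [ 29. 114.] 79.65109252929688 z 0.022
red [233. 318.] 69 [401. 227.] [74. 16.] 13.191877365112305 z 0.016
red [295. 318.] 161 [425.  35.] [ 51. 131.] 49.63393020629883 z 0.016
bench z 0.00019932002485634204 [ 0.58169739 -0.08157477  0.00320298] [ 0.36630181  0.07136423 -0.00081025]
lid ((585.75341796875, 281.7322692871094), (218.7988739013672, 152.61004638671875), 89.46459197998047) z 0.06344807284054499 pull [215.95936396 271.00706714] ((525.0054931640625, 270.970947265625), (209.40586853027344, 138.472412109375), 70.03654479980469) z 0.06359670600772882
[[508.0, 173.0], [661.0, 172.0], [663.0, 390.0], [510.0, 392.0]]
lid ((567.4212646484375, -274.9574890136719), (153.15492248535156, 136.27505493164062), 89.20035552978516) z 0.06325964267056161 pull [407.94738452 241.88803916] ((588.402587890625, -255.96853637695312), (222.6748504638672, 184.5944366455078), 85.93277740478516) z 0.06382495593292847
[[498.0, -351.0], [634.0, -352.0], [637.0, -199.0], [500.0, -197.0]]
spray [0.491 0.012 0.015] [0.879 0.209 1.309]
tape [ 0.318 -0.202  0.016] [0.491 0.012 1.309]
glue [ 0.491 -0.205  0.015] [0.809 0.012 1.309]
offcut [ 0.491 -0.062  0.015] [0.803 0.012 1.309]
```

View pics/gcrop.png

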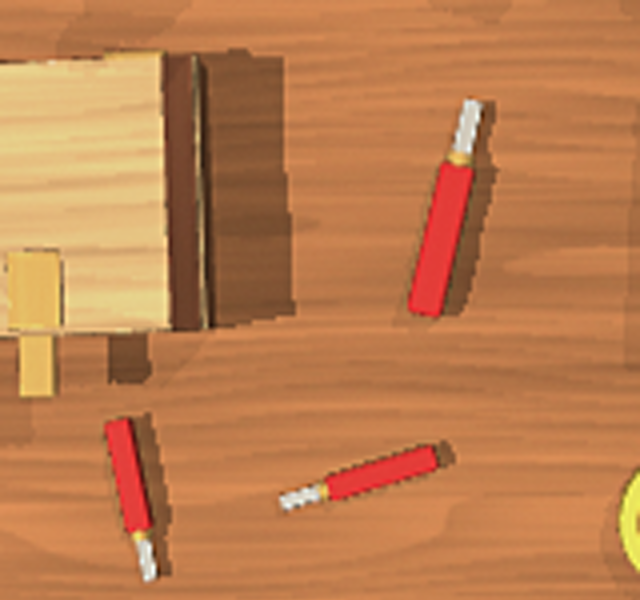

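The close crop confirms it: the long handle at about (440,240) in the crop, full-frame (310,260), is the big gouge, and the two others are clearly smaller. Depth has holes, so I'll get the geometry by casting rays.

```bash
cat >> h.py <<'E'
def ray(uv,p,z):
    uv=np.atleast_2d(np.asarray(uv,float)); T=np.array(p['pose'])
    D=np.c_[(uv[:,0]-p['cx'])/p['fx'],-(uv[:,1]-p['cy'])/p['fy'],-np.ones(len(uv))]@T[:3,:3].T
    return T[:3,3]+D*((z-T[2,3])/D[:,2])[:,None]
E
python3 - <<'E'
from h import *
p=arm.camera_params('top')
z=np.load('top0.npz');im,P=z['im'],z['P']
hsv=cv2.cvtColor(im,cv2.COLOR_RGB2HSV);H,S,V=[hsv[...,k].astype(int) for k in range(3)]
print('lidcol',hsv[240,205],'pull',hsv[285,209],'bench',hsv[300,240],'dark',hsv[240,247],hsv[294,209])
def rect(m,z,nm):
    n,l,st,c=cv2.connectedComponentsWithStats(m.astype(np.uint8)); i=1+np.argmax(st[1:,4])
    vv,uu=np.nonzero(l==i); X=ray(np.c_[uu,vv],p,z)[:,:2].astype(np.float32)*1000
    r=cv2.minAreaRect(X); print(nm,st[i],np.round(X.mean(0),1),'ctr',np.round(r[0],1),'size',np.round(r[1],1),'ang',round(r[2],1))
    return r
W=lambda u0,u1,v0,v1:(np.add.outer(np.zeros(480),np.arange(640))>=u0)&(np.add.outer(np.zeros(480),np.arange(640))<u1)&(np.arange(480)[:,None]>=v0)&(np.arange(480)[:,None]<v1)
red=((H<6)|(H>174))&(S>190)&(V>110)
rect(red&W(290,335,220,300),.022,'gouge')
vv,uu=np.nonzero((red&W(290,335,220,300)));X=ray(np.c_[uu,vv],p,.022)[:,:2]
w,v=np.linalg.eigh(np.cov((X-X.mean(0)).T));a=v[:,1]*np.sign(v[0,1]);print('axis',a,np.arctan2(a[1],a[0]),'gouge_mid',X.mean(0)+a*.0225)
for nm,(u0,u1) in dict(L=(155,265),R=(358,470)).items():
    pale=(V>190)&(S<125)&W(u0,u1,195,300); rect(pale,.063,nm+'lid')
    pull=(H>15)&(H<25)&(S>125)&(V>170)&W(u0+30,u1-30,255,305); rect(pull,.064,nm+'pull')
E
```

```text
lidcol [ 19 115 230] pull [ 20 146 231] bench [ 13 155 181] dark [ 10 155 112] [ 20 144 230]
gouge [302 241  17  38 322] [556.5  14.9] ctr [555.7  15.3] size [ 23.6 101.9] ang 75.8
axis [ 0.97105254 -0.23886602] -0.24119789391540974 gouge_mid [0.57829879 0.00954987]
Llid [ 174  215   69   70 4165] [588.5 280.9] ctr [584.9 281.7] size [179.1 173.8] ang 1.9
Lpull [201 263  14  36 380] [508.8 280. ] ctr [503.  281.6] size [33.9 91.2] ang 90.0
Rlid [ 379  211   70   72 4225] [ 589.2 -256.8] ctr [ 585.6 -256.4] size [174.2 178.2] ang 86.0
Rpull [406 259  14  21 259] [ 526.2 -251.4] ctr [ 525.7 -251.7] size [33.8 51.8] ang 88.4
```

```bash
python3 - <<'E'
from h import *
p=arm.camera_params('top')
z=np.load('top0.npz');im=z['im']
hsv=cv2.cvtColor(im,cv2.COLOR_RGB2HSV);H,S,V=[hsv[...,k].astype(int) for k in range(3)]
for nm,(u0,u1,pc) in dict(L=(178,240,209),R=(384,444,413)).items():
    pale=(V>185)&(S<165)&(H>14)&(H<27)
    f=[];r=[]
    for u in range(u0,u1):
        vs=np.nonzero(pale[195:300,u])[0]+195
        r.append((u,vs.min()-.5))
        if abs(u-pc)>12:f.append((u,vs.max()+.5))
    for q,s in((f,'front'),(r,'rear')):
        X=ray(q,p,.063); k=np.polyfit(X[:,1],X[:,0],1); X=X[abs(np.polyval(k,X[:,1])-X[:,0])<.004]; k=np.polyfit(X[:,1],X[:,0],1)
        print(nm,s,'yaw',-np.arctan(k[0]),'x at y',X[:,1].mean(),X[:,0].mean(),k)
    for v in(272,276,286,290,294,298,300,302):
        us=[u for u in range(pc-12,pc+13) if (V[v,u]>170 and S[v,u]>118 and H[v,u]>16)]
        if us: print(v,min(us),max(us),ray([(min(us)+max(us))/2,v],p,.064).round(4)[0])
E
```

```text
L front yaw 0.02996503957833274 x at y 0.2800419929042107 0.4956294004641818 [-0.02997401  0.50402338]
L rear yaw 0.03193244667979256 x at y 0.27920681658066876 0.6759949189050622 [-0.0319433   0.68491371]
272 197 214 [0.525  0.2868 0.064 ]
276 202 214 [0.5145 0.2803 0.064 ]
286 205 212 [0.4886 0.2789 0.064 ]
290 205 212 [0.4782 0.2789 0.064 ]
294 205 212 [0.4679 0.2789 0.064 ]
298 205 212 [0.4575 0.2789 0.064 ]
R front yaw -0.07232134916710235 x at y -0.2546382204613683 0.4964466262787718 [0.0724477  0.51489458]
R rear yaw -0.06987531809886584 x at y -0.25864707509356794 0.676499888275097 [0.06998926 0.69460241]
272 406 418 [ 0.5178 -0.2502  0.064 ]
276 406 418 [ 0.5074 -0.2499  0.064 ]
286 407 415 [ 0.4816 -0.2466  0.064 ]
290 407 415 [ 0.4712 -0.2463  0.064 ]
294 407 415 [ 0.4609 -0.2461  0.064 ]
```

>>> {"name": "drive_tool", "arguments": {"steps": [[[0.06,-0.045,0],0.15,0.7],[[0.11,-0.08,-0.01],0.273,0.7],[[0.16,-0.12,-0.02],0.273,0.7],[[0.21,-0.16,-0.03],0.273,0.7],[[0.26,-0.2,-0.04],0.273,0.7],[[0.3,-0.23,-0.05],0.273,0.7],[[0.3375,-0.255,-0.06],0.273,0.7],[[0.3375,-0.255,-0.06],0.273,0.7],[[0.3375,-0.255,-0.06],0.273,0.7]], "squeeze": 30}}

```text
clock: 1.23
tool_pos: [0.4695, 0.2788, 0.1508]
tool_rot: [3.141, 0.001, 0.029]
wrist_force: [-0.4, 1.0, 0.4]
width: 0.0594
finger_force: 0.0
```

```bash
python3 - <<'E'
from h import *
im,d,p=grab('wrist'); save('w1.png',im); s=arm.get_state(); print(s['tool_pos'],s['tool_rot'],s['joint_positions'],s['clock'],s['width'])
T=np.array(p['pose']);print(T.round(3),p['fx'],p['cx'],p['cy'])
hsv=cv2.cvtColor(im,cv2.COLOR_RGB2HSV)
np.savez('w1.npz',im=im,d=d)
E
```

```text
[0.46924274 0.27933375 0.15116502] [-3.14140701e+00  7.37530751e-05  3.07354475e-02] [ 8.23458592e-01  2.72645335e-01 -2.14279579e-02 -1.91043754e-04
 -1.27664258e+00  7.78128557e-01] 1.275 0.059779940041850214
[[ 0.03   0.963  0.267  0.536]
 [-1.     0.029  0.01   0.281]
 [ 0.002 -0.267  0.964  0.314]
 [ 0.     0.     0.     1.   ]] 374.6236202122839 318.65135109425995 240.79514425526546
```

View pics/w1.png

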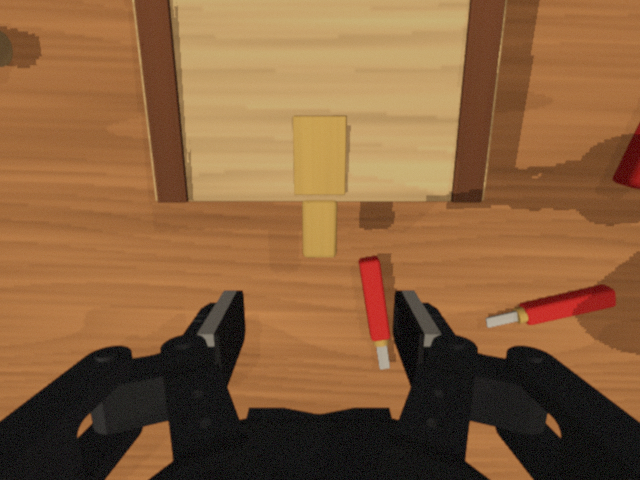

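The wrist view shows the pull at cols 303–336, with its free end at row 257 and the lid edge at row 201. It is centred between the fingers.

```bash
python3 - <<'E'
from h import *
p=arm.camera_params('wrist')
print(ray([(319.5,257),(319.5,201),(155,202),(485,202),(303,230),(336,230)],p,.064).round(4))
E
```

```text
[[0.4546 0.2782 0.064 ]
 [0.4942 0.2795 0.064 ]
 [0.49   0.3904 0.064 ]
 [0.497  0.1678 0.064 ]
 [0.4737 0.2902 0.064 ]
 [0.4744 0.2675 0.064 ]]
```

>>> {"name": "drive_tool", "arguments": {"steps": [[[0,0,-0.04],0,0.7],[[-0.001,0,-0.08],0,0.7],[[-0.001,0,-0.099],0,0.7],[[-0.001,0,-0.099],0,0.7],[[-0.001,0,-0.099],0,0],[[-0.001,0,-0.099],0,0],[[-0.001,0,-0.099],0,0],[[-0.001,0,-0.099],0,0],[[-0.001,0,-0.099],0,0]], "squeeze": 25}}

```text
clock: 2.4
tool_pos: [0.4687, 0.2788, 0.0522]
tool_rot: [-3.141, -0.0, 0.03]
wrist_force: [-0.1, -0.3, 0.2]
width: 0.0002
finger_force: 0.0
```

```bash
python3 - <<'E'
from h import *
im,d,p=grab('wrist'); save('w2.png',im); print(arm.get_state()['width'])
im,d,p=grab('scene'); save('s2.png',cv2.resize(im[160:320,240:440],(800,600)))
E
```

```text
-0.00020119319283941586
```

View pics/w2.png

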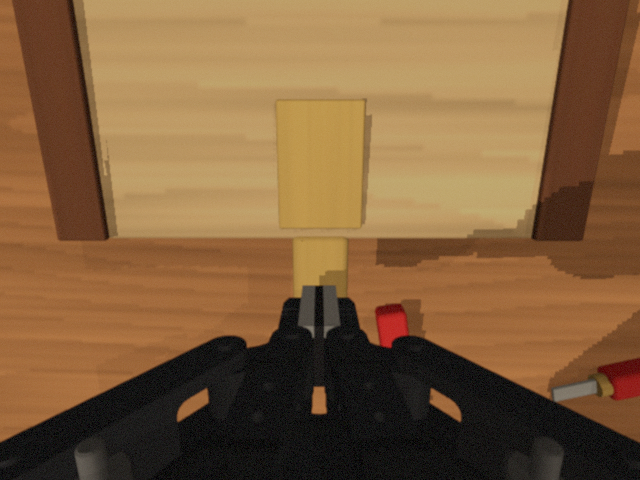

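The fingers are fully shut and hide the pull's outer end (cols 300–338, row 286 and down), so they appear to have closed without the pull between them. I'll check the depths.

```bash
python3 - <<'E'
from h import *
im,d,p=grab('wrist'); P=pts(d,p)
for u,v in((320,180),(320,232),(320,260),(320,280),(303,285),(311,290),(328,290),(311,310),(328,310),(300,320),(340,320),(420,260),(350,260)):
    print(u,v,P[v,u].round(4),d[v,u].round(3))
s=arm.get_state();print(s['tool_pos'],s['wrist_force'],s['finger_force'])
print(np.array(p['pose']).round(3))
E
```

```text
320 180 [0.5188 0.2799 0.0657] 0.149
320 232 [0.497  0.2792 0.0637] 0.156
320 260 [0.485  0.2788 0.0647] 0.159
320 280 [0.4756 0.2785 0.0639] 0.162
303 285 [0.4785 0.2854 0.0772] 0.148
311 290 [0.4787 0.2822 0.0823] 0.143
328 290 [0.4791 0.2757 0.0828] 0.143
311 310 [0.4792 0.2818 0.1006] 0.126
328 310 [0.4787 0.2761 0.0993] 0.127
300 320 [0.4785 0.2852 0.1066] 0.12
340 320 [0.4752 0.2719 0.0995] 0.128
420 260 [0.4659 0.2178 0.0018] 0.225
350 260 [0.4645 0.2598 0.0013] 0.226
[0.46870201 0.27883324 0.05206631] [-0.28705472 -0.09427243  0.46941112] 0.0
[[ 0.031  0.963  0.266  0.535]
 [-1.     0.029  0.009  0.281]
 [ 0.001 -0.267  0.964  0.216]
 [ 0.     0.     0.     1.   ]]
```

View pics/s2.png

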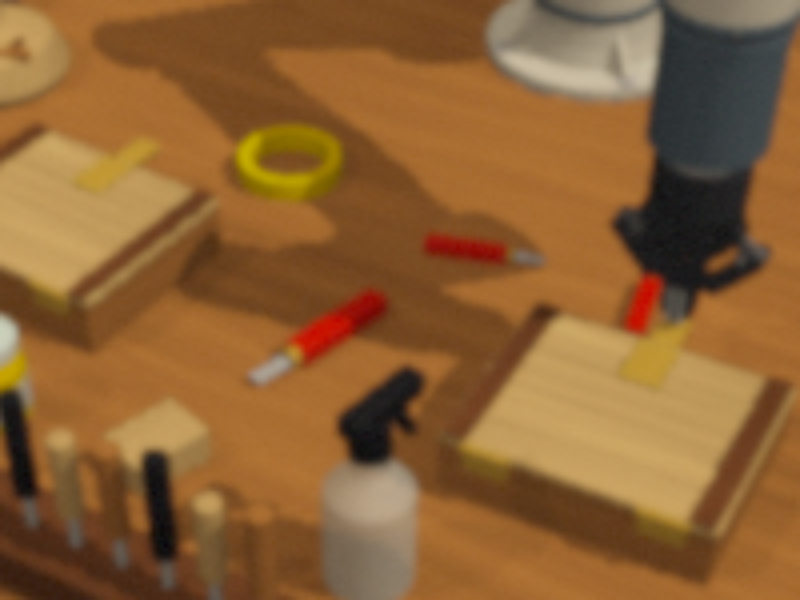

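```bash
python3 - <<'E'
from h import *
def proj(X,p):
    T=np.linalg.inv(np.array(p['pose'])); c=T[:3,:3]@X+T[:3,3]
    return np.round([p['cx']+p['fx']*c[0]/-c[2],p['cy']-p['fy']*c[1]/-c[2]],1)
for n in('wrist','scene'):
    p=arm.camera_params(n)
    for z in(.041,.06,.07,.078): print(n,z,proj(np.array([.4787,.279,z]),p), proj(np.array([.4687,.279,z]),p), proj(np.array([.4577,.279,z]),p))
im,d,p=grab('scene');P=pts(d,p)
for u,v in((408,234),(408,238),(409,241),(409,243),(408,245),(406,247),(404,250)): print(u,v,P[v,u].round(3),im[v,u])
E
```

```text
wrist 0.041 [319.  256.9] [318.4 276.1] [317.7 296.6]
wrist 0.06 [319.1 270.2] [318.4 291.3] [317.7 313.7]
wrist 0.07 [319.2 278.5] [318.4 300.7] [317.7 324.3]
wrist 0.078 [319.2 285.9] [318.5 309.1] [317.6 333.7]
scene 0.041 [407.2 253.7] [408.4 251.9] [409.7 249.9]
scene 0.06 [407.9 249.4] [409.1 247.6] [410.4 245.6]
scene 0.07 [408.3 247.1] [409.5 245.3] [410.8 243.3]
scene 0.078 [408.6 245.2] [409.8 243.4] [411.1 241.5]
408 234 [0.48  0.272 0.123] [26 24 26]
408 238 [0.48  0.274 0.108] [78 73 69]
409 241 [0.475 0.277 0.093] [80 77 69]
409 243 [0.476 0.278 0.085] [86 80 73]
408 245 [0.476 0.276 0.076] [105  87  62]
406 247 [0.477 0.271 0.065] [152 115  43]
404 250 [0.495 0.272 0.067] [187 146  52]
```

Both cameras put the shut fingertips at about z = 0.077, roughly 35 mm higher than the stated tool geometry implies (0.041). The fingers closed above the pull without touching it, so I'll correct the height from the observed tips.

>>> {"name": "drive_tool", "arguments": {"steps": [[[0,0,0],0,0.7],[[0,0,0],0,0.7],[[0,0,0],0,0.7],[[0,0,0],0,0.7],[[0,0,-0.018],0,0.7],[[0,0,-0.036],0,0.7],[[0,0,-0.036],0,0.7],[[0,0,-0.036],0,0],[[0,0,-0.036],0,0],[[0,0,-0.036],0,0],[[0,0,-0.036],0,0],[[0,0,-0.036],0,0]], "squeeze": 25}}

```text
clock: 4.1
tool_pos: [0.4692, 0.2784, 0.0171]
tool_rot: [3.141, -0.001, 0.031]
wrist_force: [-0.2, -4.9, 5.6]
width: 0.0234
finger_force: 28.6
```

```bash
python3 - <<'E'
from h import *
s=arm.get_state();print(s['tool_pos'],s['wrist_force'],s['finger_force'],s['width'],s['clock'])
im,d,p=grab('wrist'); P=pts(d,p); save('w3.png',im)
for v in range(250,330,6): print(v,P[v,290].round(3),P[v,297].round(3),P[v,345].round(3),P[v,352].round(3))
E
```

```text
[0.4692333  0.27840003 0.01707375] [-0.24517422 -4.85213962  5.6209479 ] 28.64757388830185 0.02336698595079397 4.1
250 [0.501 0.289 0.066] [0.5   0.287 0.064] [0.502 0.271 0.067] [0.502 0.269 0.068]
256 [0.498 0.289 0.063] [0.498 0.287 0.064] [0.498 0.271 0.064] [0.498 0.268 0.063]
262 [0.495 0.289 0.063] [0.496 0.287 0.064] [0.496 0.271 0.063] [0.497 0.268 0.064]
268 [0.494 0.289 0.064] [0.494 0.286 0.064] [0.495 0.271 0.065] [0.494 0.268 0.063]
274 [0.491 0.289 0.063] [0.492 0.286 0.064] [0.492 0.271 0.065] [0.492 0.268 0.064]
280 [0.489 0.289 0.064] [0.49  0.286 0.065] [0.49  0.27  0.064] [0.49  0.268 0.064]
286 [0.488 0.289 0.065] [0.488 0.286 0.066] [0.488 0.27  0.065] [0.488 0.268 0.064]
292 [0.485 0.289 0.063] [0.485 0.286 0.064] [0.486 0.27  0.065] [0.486 0.268 0.064]
298 [0.483 0.289 0.064] [0.483 0.286 0.064] [0.484 0.27  0.066] [0.484 0.268 0.064]
304 [0.481 0.289 0.065] [0.481 0.286 0.065] [0.482 0.27  0.065] [0.481 0.268 0.063]
310 [0.479 0.289 0.064] [0.479 0.286 0.065] [0.479 0.27  0.065] [0.479 0.267 0.064]
316 [0.476 0.289 0.064] [0.477 0.286 0.065] [0.477 0.27  0.065] [0.476 0.267 0.063]
322 [0.474 0.289 0.063] [0.475 0.286 0.065] [0.475 0.27  0.065] [0.474 0.267 0.062]
328 [0.472 0.289 0.063] [0.473 0.286 0.065] [0.473 0.27  0.065] [0.472 0.267 0.063]
```

The pull is gripped: width 23.4 mm, finger force 28 N. Next I'll lift it along the arc to about 72°.

>>> {"name": "drive_tool", "arguments": {"steps": [[[0.0015,0,0.0215],0,0],[[0.0053,0,0.0427],0,0],[[0.0113,0.0003,0.0635],0,0],[[0.0194,0.0006,0.0834],0,0],[[0.0296,0.0009,0.1025],0,0],[[0.0417,0.0012,0.1203],0,0],[[0.0556,0.0017,0.1368],0,0],[[0.0712,0.0021,0.1518],0,0],[[0.0881,0.0026,0.165],0,0],[[0.1065,0.0032,0.1764],0,0],[[0.1259,0.0038,0.1858],0,0],[[0.1461,0.0044,0.1931],0,0],[[0.1461,0.0044,0.1931],0,0],[[0.1461,0.0044,0.1931],0,0]]}}

```text
clock: 5.9
tool_pos: [0.6151, 0.2827, 0.2093]
tool_rot: [3.141, -0.001, 0.03]
wrist_force: [2.1, -3.4, 0.4]
width: 0.0236
finger_force: 30.6
```

>>> {"name": "drive_tool", "arguments": {"steps": [[[0,0,0],0,0.4],[[0,0,0],0,0.7],[[0,0,0],0,0.7],[[0,0,0],0,0.7],[[0,0,0],0,0.7],[[0,0,0.02],0,0.7],[[0,0,0.04],0,0.7],[[0,0,0.05],0,0.7]]}}

```text
clock: 6.9
tool_pos: [0.6152, 0.2834, 0.2605]
tool_rot: [-3.141, -0.002, 0.03]
wrist_force: [0.5, 1.5, -0.2]
width: 0.06
finger_force: 0.0
```

```bash
python3 - <<'E'
from h import *
s=arm.get_state();print(s['tool_pos'],s['wrist_force'],s['width'],s['clock'])
im,d,p=grab('scene'); P=pts(d,p); save('s4.png',cv2.resize(im[160:320,240:440],(800,600)))
m=np.zeros(d.shape,bool);m[200:320,340:450]=1
m&=(P[...,1]>.18)&(P[...,1]<.38)&(P[...,0]>.5)&(P[...,0]<.7)
hsv=cv2.cvtColor(im,cv2.COLOR_RGB2HSV);m&=(hsv[...,0]>14)&(hsv[...,0]<27)&(hsv[...,2]>120)
q=P[m];print(len(q),np.percentile(q[:,2],[5,50,95,99]),np.percentile(q[:,0],[1,50,99]))
k=q[(q[:,2]>.08)];print(len(k),np.polyfit(k[:,2],k[:,0],1) if len(k)>20 else '')
E
```

```text
[0.61515451 0.28343143 0.26045875] [ 0.48049912  1.51194106 -0.21732934] 0.060002178264999644 6.9
3949 [0.00393296 0.14493578 0.2274783  0.25745164] [0.61090945 0.6508872  0.69726779]
3268 [-0.3489771   0.70157989]
```

View pics/s4.png

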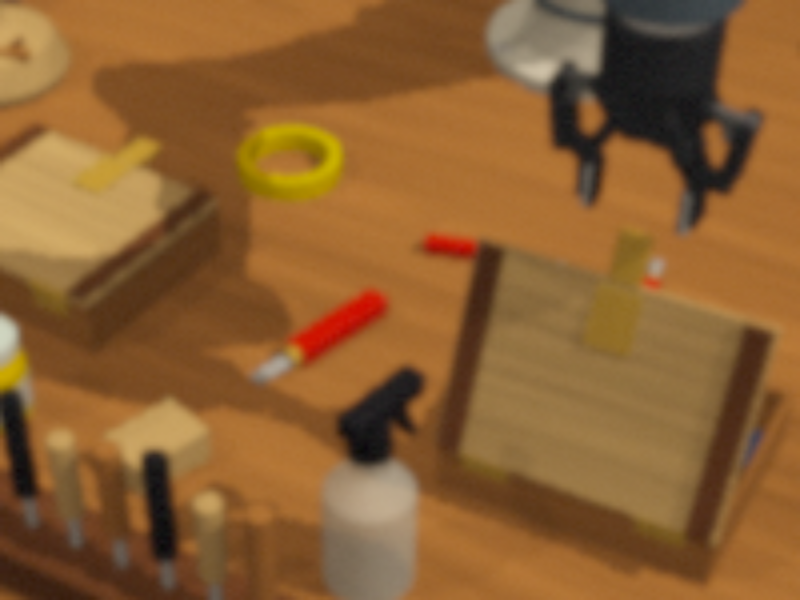

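The scene view shows the left lid standing alone with the fingers open above its pull. The depth fit gives about 71° and it isn't moving, so the left case holds. Next is the gouge.

>>> {"name": "drive_tool", "arguments": {"steps": [[[-0.03,0,0.01],0,0.7],[[-0.055,-0.04,0.01],-0.05,0.7],[[-0.055,-0.09,0.01],-0.15,0.7],[[-0.055,-0.14,0],-0.271,0.7],[[-0.05,-0.19,-0.03],-0.271,0.7],[[-0.044,-0.24,-0.06],-0.271,0.7],[[-0.037,-0.274,-0.1],-0.271,0.7],[[-0.037,-0.274,-0.14],-0.271,0.7],[[-0.037,-0.274,-0.14],-0.271,0.7],[[-0.037,-0.274,-0.14],-0.271,0.7]]}}

```text
clock: 8.2
tool_pos: [0.5787, 0.0095, 0.1208]
tool_rot: [-3.141, -0.002, -0.24]
wrist_force: [-0.6, 0.6, 0.7]
width: 0.0594
finger_force: 0.0
```

```bash
python3 - <<'E'
from h import *
s=arm.get_state();print(s['tool_pos'],s['tool_rot'],s['joint_positions'].round(2),s['width'],s['clock'])
im,d,p=grab('wrist'); P=pts(d,p); save('w5.png',im)
hsv=cv2.cvtColor(im,cv2.COLOR_RGB2HSV);H,S,V=[hsv[...,k].astype(int) for k in range(3)]
red=((H<6)|(H>174))&(S>170)&(V>90)
n,l,st,c=cv2.connectedComponentsWithStats(red.astype(np.uint8))
for i in range(1,n):
    if st[i,4]<300: continue
    vv,uu=np.nonzero(l==i); X=ray(np.c_[uu,vv],p,.022)[:,:2]
    r=cv2.minAreaRect(X.astype(np.float32)*1000)
    w,v=np.linalg.eigh(np.cov((X-X.mean(0)).T));a=v[:,1]*np.sign(v[0,1])
    print(st[i],X.mean(0),r,'yaw',np.arctan2(a[1],a[0]),'mid',np.array(r[0])/1000+a*.0225,'z',np.median(P[l==i][:,2]))
# finger tip depth
for u0,u1 in((150,320),(320,500)):
    q=P[250:400,u0:u1].reshape(-1,3); q=q[(q[:,2]>.06)&(q[:,2]<.4)]; print('fing minz',np.percentile(q[:,2],[0,1,3]) if len(q) else None)
im,d,p=grab('scene'); P=pts(d,p)
m=np.zeros(d.shape,bool);m[200:320,340:450]=1
m&=(P[...,1]>.18)&(P[...,1]<.38)&(P[...,0]>.5)&(P[...,0]<.7)&(P[...,2]>.08)
k=P[m];print(len(k),90-np.degrees(np.arctan(-np.polyfit(k[:,2],k[:,0],1)[0])))
E
```

```text
[0.5787366  0.00954079 0.12079207] [-3.14139345e+00 -2.20784394e-03 -2.39882138e-01] [ 0.29  0.35  0.01  0.   -1.23  1.04] 0.05942715666585212 8.2
[ 303  193   33  133 4119] [0.55926992 0.01407424] ((557.061767578125, 14.4362211227417), (23.225589752197266, 102.5299072265625), 75.65501403808594) yaw -0.24534822387764302 mid [0.57888796 0.0089711 ] z 0.022340730746315374
[114 445  40  35 820] [0.41417296 0.21524883] ((414.7734680175781, 217.0311279296875), (36.436866760253906, 27.60504150390625), 12.112756729125977) yaw -0.13734946274605864 mid [0.43706157 0.21395047] z 0.014574668876144031
fing minz [0.14633396 0.14972851 0.15311109]
fing minz [0.14595561 0.15003009 0.15345091]
3734 70.69146789899702
```

View pics/w5.png

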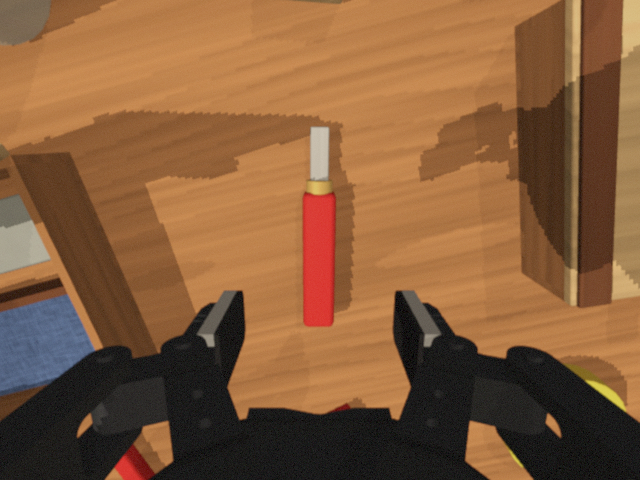

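The wrist view shows the gouge centred between the fingers: handle at cols 303–335, rows 193–325, blade pointing away. Lid still at 70.7°.

>>> {"name": "drive_tool", "arguments": {"steps": [[[0,0,-0.05],0,0.7],[[0,0,-0.09],0,0.7],[[0,0,-0.12],0,0.7],[[0,0,-0.13],0,0.7],[[0,0,-0.13],0,0.7]]}}

```text
clock: 8.93
tool_pos: [0.5786, 0.0096, -0.0099]
tool_rot: [-3.141, -0.001, -0.24]
wrist_force: [-0.0, -0.3, 0.3]
width: 0.0595
finger_force: 0.0
```

```bash
python3 - <<'E'
from h import *
s=arm.get_state();print(s['tool_pos'],s['wrist_force'],s['width'],s['clock'])
im,d,p=grab('wrist'); P=pts(d,p)
for u0,u1 in((150,320),(320,500)):
    q=P[240:400,u0:u1]; i=im[240:400,u0:u1].max(-1)<60; q=q[i&(q[...,2]>.0)]; print('dark minz',np.percentile(q[:,2],[0,.5,1,3]))
E
```

```text
[ 0.57861643  0.00960817 -0.00986069] [-0.02793951 -0.3452415   0.29189092] 0.059548801432794216 8.925
dark minz [0.01763483 0.01959615 0.02050768 0.02436658]
dark minz [0.01740867 0.01990811 0.02113977 0.02496221]
```

>>> {"name": "drive_tool", "arguments": {"steps": [[[0,0,-0.006],0,0.7],[[0,0,-0.011],0,0.7],[[0,0,-0.011],0,0.7],[[0,0,-0.011],0,0],[[0,0,-0.011],0,0],[[0,0,-0.011],0,0],[[0,0,-0.011],0,0],[[0,0,-0.011],0,0]], "squeeze": 40}}

```text
clock: 9.98
tool_pos: [0.5795, 0.0093, -0.02]
tool_rot: [-3.141, -0.004, -0.24]
wrist_force: [0.1, -0.2, 6.6]
width: 0.0233
finger_force: 42.1
```

>>> {"name": "drive_tool", "arguments": {"steps": [[[0,0,0.03],0,0],[[0,0,0.08],0,0],[[-0.01,0,0.12],-0.15,0],[[-0.03,0.02,0.14],-0.33,0],[[-0.0425,0.06,0.15],-0.51,0],[[-0.0425,0.1,0.15],-0.69,0],[[-0.0425,0.14,0.15],-0.87,0],[[-0.0425,0.18,0.15],-1.05,0],[[-0.0425,0.22,0.14],-1.22,0],[[-0.0425,0.26,0.13],-1.3,0],[[-0.0425,0.2717,0.12],-1.3,0],[[-0.0425,0.2717,0.12],-1.3,0],[[-0.0425,0.2717,0.12],-1.3,0]]}}

```text
clock: 11.6
tool_pos: [0.5356, 0.28, 0.0986]
tool_rot: [-3.141, -0.0, -1.541]
wrist_force: [-0.5, 0.8, 0.1]
width: 0.0232
finger_force: 39.4
```

```bash
python3 - <<'E'
from h import *
s=arm.get_state();print(s['tool_pos'],s['tool_rot'],s['joint_positions'].round(2),s['width'],s['finger_force'],s['clock'])
im,d,p=grab('wrist'); P=pts(d,p); save('w6.png',im)
hsv=cv2.cvtColor(im,cv2.COLOR_RGB2HSV);H,S,V=[hsv[...,k].astype(int) for k in range(3)]
blue=(H>95)&(H<130)&(S>60)&(V>40)
vv,uu=np.nonzero(blue);X=ray(np.c_[uu,vv],p,.006);print(len(uu),np.percentile(X[:,0],[.5,50,99.5]),np.percentile(X[:,1],[.5,50,99.5]))
red=((H<6)|(H>174))&(S>170)&(V>70);q=P[red&(P[...,2]>.05)];print('red',len(q),np.percentile(q,[1,50,99],axis=0).round(3) if len(q) else '')
E
```

```text
[0.53556071 0.28003463 0.09863871] [-3.14124021e+00 -1.54826596e-04 -1.54103905e+00] [ 0.74  0.42  0.05  0.   -1.2  -0.71] 0.02322695194507798 39.37231421470642 11.6
15730 [0.50169884 0.55508982 0.58187995] [0.17825647 0.22787145 0.32294172]
red 10240 [[0.523 0.251 0.137]
 [0.534 0.279 0.141]
 [0.546 0.313 0.193]]
```

View pics/w6.png

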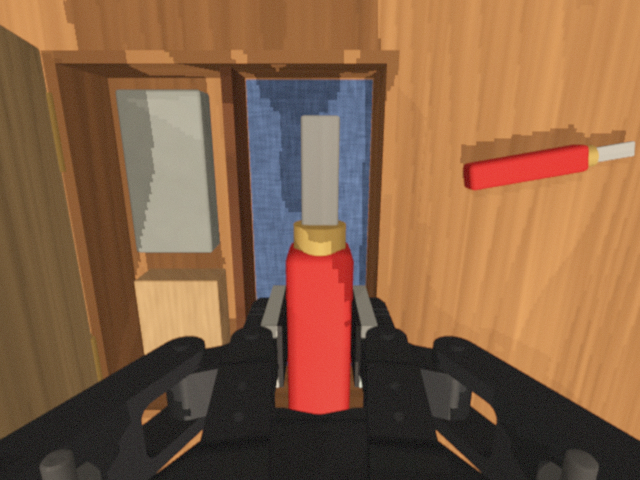

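The wrist view shows the gouge held over the front compartment (blue felt at cols 245–372, partition at col 235), with the blade away along the length. It's aligned and about 4 mm towards the front. I'll lower it with a small correction.

>>> {"name": "drive_tool", "arguments": {"steps": [[[0.0025,0.001,-0.03],0,0],[[0.0025,0.001,-0.06],0,0],[[0.0025,0.001,-0.08],0,0],[[0.0025,0.001,-0.095],0,0],[[0.0025,0.001,-0.105],0,0],[[0.0025,0.001,-0.11],0,0],[[0.0025,0.001,-0.112],0,0],[[0.0025,0.001,-0.112],0,0]]}}

```text
clock: 12.65
tool_pos: [0.5403, 0.2827, -0.0103]
tool_rot: [-3.136, 0.002, -1.539]
wrist_force: [-0.2, -2.1, 10.7]
width: 0.0233
finger_force: 41.0
```

```bash
python3 - <<'E'
from h import *
s=arm.get_state();print(s['tool_pos'],s['wrist_force'],s['wrist_torque'],s['finger_force'],s['clock'])
im,d,p=grab('wrist'); P=pts(d,p); save('w7.png',im)
hsv=cv2.cvtColor(im,cv2.COLOR_RGB2HSV);H,S,V=[hsv[...,k].astype(int) for k in range(3)]
red=((H<6)|(H>174))&(S>170)&(V>70)&(np.arange(640)>250)&(np.arange(640)<390)
q=P[red];print('red',len(q),np.percentile(q,[1,25,50,75,99],axis=0).round(3))
k=q[(q[:,1]<.27)];print('top slope z(y)',np.polyfit(k[:,1],k[:,2],1),k[:,2].mean())
blue=(H>95)&(H<130)&(S>60)&(V>40);print('felt z',np.median(P[blue],axis=0))
E
```

```text
[ 0.54034145  0.28270236 -0.01030512] [-0.19276576 -2.07862745 10.71377666] [-0.76244698  0.50323964  0.08238636] 40.996339952980634 12.65
red 6123 [[0.527 0.254 0.028]
 [0.533 0.262 0.031]
 [0.543 0.273 0.032]
 [0.547 0.288 0.032]
 [0.551 0.315 0.084]]
top slope z(y) [-1.02272458  0.29892722] 0.032388265005033286
felt z [0.54626918 0.21738898 0.00729552]
```

View pics/w7.png

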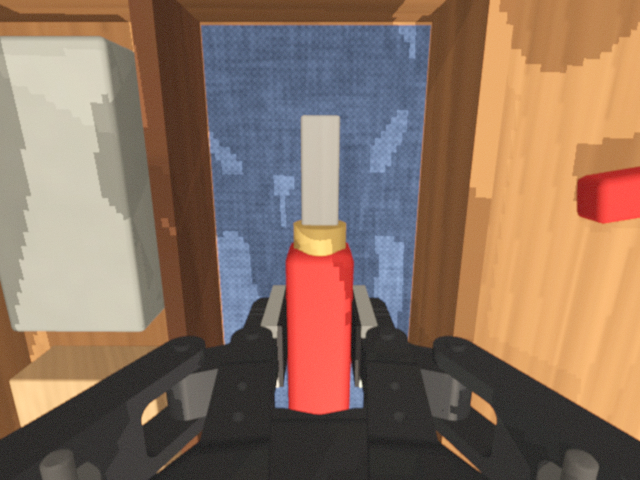

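```bash
python3 - <<'E'
from h import *
im,d,p=grab('wrist'); P=pts(d,p)
for v in(120,150,180,210,235,260,290,320,350,380,400): print(v,[P[v,u].round(4).tolist() for u in(305,320,335)])
dark=(im.max(-1)<75)&(np.arange(480)[:,None]>270)
for nm,m in dict(front=dark&(P[...,0]<.506),rear=dark&(P[...,0]>.576)).items():
    q=P[m&(P[...,2]>.0)&(P[...,2]<.3)]; q=q[np.argsort(q[:,2])]; print(nm,len(q),q[:400:40].round(3).tolist())
s=arm.get_state();print(s['wrist_force'],s['wrist_torque'],s['tool_pos'],s['tool_rot'])
E
```

```text
120 [[0.5459, 0.21, 0.0234], [0.541, 0.2099, 0.0229], [0.536, 0.2097, 0.0224]]
150 [[0.5457, 0.2197, 0.0227], [0.5407, 0.2195, 0.0224], [0.5356, 0.2193, 0.0228]]
180 [[0.5455, 0.2296, 0.0239], [0.5403, 0.2295, 0.0232], [0.5352, 0.2293, 0.0239]]
210 [[0.5452, 0.24, 0.024], [0.54, 0.24, 0.023], [0.5347, 0.2397, 0.0236]]
235 [[0.5448, 0.2475, 0.0298], [0.5397, 0.2469, 0.0313], [0.5346, 0.2473, 0.0292]]
260 [[0.5446, 0.2561, 0.0309], [0.5395, 0.2557, 0.0315], [0.5344, 0.2554, 0.0319]]
290 [[0.5443, 0.2667, 0.032], [0.5391, 0.2664, 0.0324], [0.5339, 0.2661, 0.0326]]
320 [[0.5441, 0.2782, 0.032], [0.5387, 0.2773, 0.0333], [0.5335, 0.2771, 0.0333]]
350 [[0.5438, 0.2905, 0.0316], [0.5383, 0.2902, 0.0318], [0.5329, 0.2896, 0.0324]]
380 [[0.5435, 0.3029, 0.0321], [0.5379, 0.302, 0.0329], [0.5324, 0.302, 0.0327]]
400 [[0.5433, 0.3115, 0.0323], [0.5376, 0.3118, 0.0316], [0.532, 0.3109, 0.0325]]
front 15433 [[0.506, 0.275, 0.054], [0.504, 0.269, 0.058], [0.503, 0.268, 0.059], [0.502, 0.268, 0.06], [0.504, 0.268, 0.06], [0.501, 0.268, 0.061], [0.505, 0.269, 0.062], [0.494, 0.289, 0.062], [0.502, 0.27, 0.062], [0.502, 0.269, 0.063]]
rear 13984 [[0.581, 0.29, 0.031], [0.582, 0.26, 0.045], [0.578, 0.271, 0.06], [0.583, 0.272, 0.061], [0.578, 0.27, 0.062], [0.58, 0.272, 0.062], [0.58, 0.271, 0.063], [0.58, 0.272, 0.063], [0.583, 0.292, 0.064], [0.577, 0.27, 0.064]]
[-0.36258178 -1.96390298 10.71536079] [-0.67067805  0.4841451   0.10735701] [ 0.54033264  0.28270146 -0.01031513] [-3.13593000e+00  1.84942003e-03 -1.53946716e+00]
```

The gouge is level, but its bottom is at about 0.0095 and the floor is at 0.006. The front finger knuckle (x≈0.501, z≈0.056) is resting on the front wall. I'll lift slightly, shift 7 mm to the rear, lower to the floor, and open only a little.

>>> {"name": "drive_tool", "arguments": {"steps": [[[0,0,0.008],0,0],[[0.004,0,0.01],0,0],[[0.0075,0,0.01],0,0],[[0.0075,0,0.008],0,0],[[0.0075,0,0.005],0,0],[[0.0075,0,0.002],0,0],[[0.0075,0,0],0,0],[[0.0075,0,-0.001],0,0],[[0.0075,0,-0.001],0,0]]}}

```text
clock: 13.88
tool_pos: [0.5451, 0.2818, -0.014]
tool_rot: [-3.142, -0.0, -1.54]
wrist_force: [-2.9, -1.1, 5.0]
width: 0.0232
finger_force: 42.6
```

```bash
python3 - <<'E'
from h import *
s=arm.get_state();print(s['wrist_force'],s['wrist_torque'],s['tool_pos'],s['tool_rot'],s['clock'])
im,d,p=grab('wrist'); P=pts(d,p)
print(np.median(P[250:400,300:340].reshape(-1,3),axis=0), np.median(P[130:210,308:332].reshape(-1,3),axis=0))
E
```

```text
[-2.94673091 -1.0780228   4.99002799] [-0.44027215  1.12513151 -0.0657475 ] [ 0.54513643  0.28184885 -0.01400707] [-3.14154432e+00 -2.79649100e-04 -1.54049421e+00] 13.875
[0.5438674  0.27885425 0.02846513] [0.5455707  0.22509156 0.01956525]
```

The gouge's top is at 0.0285, so it's on the floor. I'll release with a small opening, then go straight up.

>>> {"name": "drive_tool", "arguments": {"steps": [[[0,0,0],0,0.33],[[0,0,0],0,0.37],[[0,0,0],0,0.37],[[0,0,0],0,0.37],[[0,0,0.005],0,0.37]]}}

```text
clock: 14.55
tool_pos: [0.5456, 0.2821, -0.0097]
tool_rot: [-3.141, 0.0, -1.541]
wrist_force: [0.1, -0.8, -0.3]
width: 0.0318
finger_force: 0.0
```

>>> {"name": "drive_tool", "arguments": {"steps": [[[0,0,0.01],0,0.37],[[0,0,0.025],0,0.37],[[0,0,0.05],0,0.37],[[0,0,0.09],0,0.37],[[-0.02,0,0.13],0,0.37],[[-0.06,0,0.16],0,0.37],[[-0.11,-0.01,0.18],0,0.37],[[-0.16,-0.02,0.19],0,0.37],[[-0.16,-0.02,0.19],0,0.37],[[-0.16,-0.02,0.19],0,0.37]]}}

```text
clock: 15.8
tool_pos: [0.3853, 0.2621, 0.181]
tool_rot: [-3.141, 0.001, -1.54]
wrist_force: [0.6, -0.2, 0.0]
width: 0.0315
finger_force: 0.0
```

```bash
python3 - <<'E'
from h import *
s=arm.get_state();print(s['tool_pos'],s['wrist_force'],s['clock'])
im,d,p=grab('top'); P=pts(d,p); save('t8.png',im)
hsv=cv2.cvtColor(im,cv2.COLOR_RGB2HSV);H,S,V=[hsv[...,k].astype(int) for k in range(3)]
red=(((H<6)|(H>174))&(S>170)&(V>70)).astype(np.uint8)
n,l,st,c=cv2.connectedComponentsWithStats(red)
for i in range(1,n):
    if st[i,4]>40:
        vv,uu=np.nonzero(l==i); print(c[i].round(),st[i,4],np.round(cv2.minAreaRect(ray(np.c_[uu,vv],p,.028)[:,:2].astype(np.float32)*1000),1) if 0 else cv2.minAreaRect(ray(np.c_[uu,vv],p,.028)[:,:2].astype(np.float32)*1000), np.median(P[l==i][:,2]))
im,d,p=grab('scene'); P=pts(d,p)
m=np.zeros(d.shape,bool);m[200:320,340:450]=1
m&=(P[...,1]>.18)&(P[...,1]<.38)&(P[...,0]>.5)&(P[...,0]<.7)&(P[...,2]>.08)
k=P[m];print(len(k),90-np.degrees(np.arctan(-np.polyfit(k[:,2],k[:,0],1)[0])))
E
```

```text
[0.38532833 0.26214668 0.18102113] [ 0.59724965 -0.18009999  0.02364951] 15.8
[202. 265.] 326 ((544.2569580078125, 304.0666198730469), (22.948139190673828, 102.40425109863281), 1.518347978591919) 0.02748461485182474
[232. 318.] 194 ((402.4764404296875, 224.82748413085938), (73.28096008300781, 18.769039154052734), 11.688071250915527) 0.015675980480229446
[295. 318.] 179 ((400.912841796875, 56.22294616699219), (17.041149139404297, 74.83930206298828), 16.507831573486328) 0.015505878426337993
3739 70.72398505496629
```

View pics/t8.png

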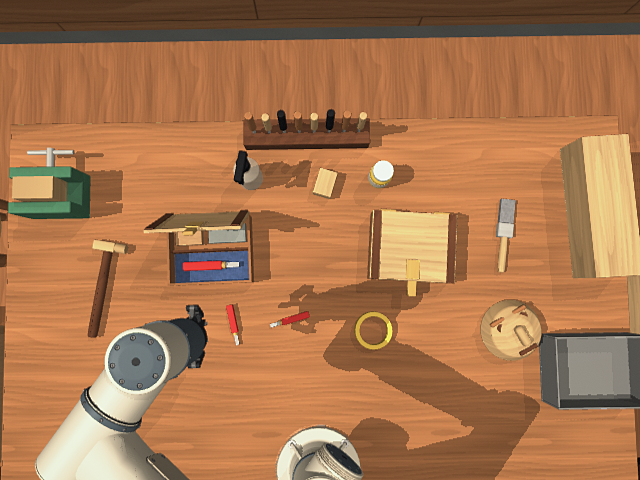

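The top view shows the gouge lying in the middle of the blue front compartment at (202,265), lengthwise, with its middle at about (0.545, 0.282). The left lid stands at 70.7°, the right case is shut, and the bystanders haven't moved.

```bash
python3 -c "
from plant import arm
print(arm.job_done())"
```

```text
the job is handed in; nothing more can be done
None
```

I handed the job in at about 16 s on the clock: the left case's hinge holds, its lid stands at about 71°, and the red gouge lies flat, lengthwise and centred in its front compartment; the right case was never touched and is shut, and the job returned no verdict.

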